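# Set a circuit board overhanging the assembly plate for the edge clip

### The arm

A 6-joint arm with a two-finger parallel gripper is mounted at the origin on the work surface. World frame = base frame: x ahead of the robot, y to its left, z up, the work surface at z = 0. Lengths are in mm, angles in rad, forces in N, time in s.
With the tool pointing down it reaches from about 300 to 775 mm from the base axis. Payload 14.6 kg.
Tool frame: the origin (TCP) lies midway between the tips of the shut fingers; the grasp point (between the pads) lies 19 mm behind it; z points along the fingers, y is the line along which they close (so a half turn about z gives the same grasp; the last joint's range is limited). The gripper opens to 94 mm and grips with 3 to 60 N. Pads are 16 mm wide; open, the fingers measure 119 mm over their backs; the gripper's body (75 mm by 177 mm) begins 78 mm behind the grasp point.
Start: joints at [1.113, 0.3, 1.521, -0, 1.321, -0.067], TCP at [209.507, 508.523, 205.446] pointing down, gripper open.
Joint ranges: [-3.03, 3.03], [-0.79, 2.21], [0.23, 2.52], [-1.04, 4.18], [0, 3.07], [-2.55, 2.55]. Speed limits (rad/s): [2.22, 2.22, 2.57, 3.14, 3.14, 3.14].

### API

Orientations are given as [roll, pitch, yaw] about the fixed x, y, z axes, in that order (R = Rz(yaw) Ry(pitch) Rx(roll)).
In Python, from cell import manip, camera gives the robot as it stands.
- The arm moves only by the tool move_arm, never from a script. Its arguments are lists of equal length, an entry for each row: "dp": the shift along the world's x, y, z in mm, a list of three; "rotation": the turn, a rotation vector about the world's x, y, z in rad, a list of three; "hand": the opening, from 0 (shut) to 1 (fully open). A call has 1 to 10 rows; each row shifts and turns the commanded pose from where the row before left it; what a row does not reach is not made up. A row lasts 1/8 s, in which the tool goes at most 62.5 mm and 10.7 degrees, less where a joint would pass 70% of its speed; a pose out of reach is approached as far as the arm can. A call with a gripper value outside its range is refused whole. The fingers move at their own pace and stop on an object; "newtons" is the grip in N (left out, the last holds). Time passes only in rows, so rows that do not move let the fingers close. It gives the time, the measured TCP pose, the force, the opening and the grip force at its end, in the units of the state.
- manip.read_state(): the state, without advancing time (a new reading comes with each control period).
- camera(name): name is "scene" or "side" or "wrist"; returns a dict with "image" (400x640x3 uint8, red, green, blue), "fx", "fy", "cx", "cy" (pixels), "R" (3x3) and "t" (3): a world point X has camera coordinates R X + t; the wrist camera has in their place "mount" (4x4, takes a point from camera to tool coordinates, whose origin is the TCP and whose axes are the flange's). Camera axes: x right, y down, z forward; pixel columns grow to the right and rows downward; lengths in mm; the calibration is good to about 2 mm. The wrist camera is an equidistant fisheye: a pixel r from the principal point sees the ray r / f radians off the axis. A picture is of the moment at which its call begins: read the wrist's pose just before it. There is no depth.
- manip.sign_off(): hands the job in; it is judged then, once.
The state is a dict: "clock": time; "joints": joint angles; "qd": joint speeds; "effort": joint torques, N m; "eef_pos": TCP position; "eef_rot": TCP orientation; "wrist_force": force on the tool from outside, world axes, zero at the start; "moment": the same for the moment, N m; "finger_gap": finger opening in mm; "finger_force": force on a finger pad.
Only numpy, scipy, OpenCV 4.12 (cv2) and the standard library are available. Lean on these libraries where they do the work, as an engineer would, in place of code of your own. Each camera call takes 0.05 s, during which the arm holds its last target. There are 200 camera calls.

### The job

The circuit board has to stick out over the front edge of the raised steel plate so that the test clip can be put on its bare copper strip. First push the grey bushing that stands in the way sideways along the plate, to either side, until it is at least a finger's width clear of the path of the board; then push the board towards the front edge until just its 30 mm copper strip overhangs and its front is parallel to the plate's edge. Only push: both stay flat on the plate and are never lifted, tipped or dropped, the board must not bump the bushing, and everything else stays where it is.

Things in the scene. Friction and masses are not known exactly. Their poses are not given: they have to be found in the camera images.
- plate_edge (a point): middle of the front edge of the fixed raised steel-topped plate, at its top surface, 40 mm above the bench. z is up; -x points out over the edge, roughly to the robot; the plate reaches 300 mm to +x and 180 mm to either side (y).
- board: loose green circuit board 100 x 100 x 6 mm, about 0.18 kg, flat on the plate. Origin: centre of its underside. -x points to its front, where a bare copper strip 30 mm wide runs along the whole front edge; +x to its back, with a black terminal row. Parts on it are up to 20 mm above its underside. It starts 70 to 120 mm behind the plate's edge, turned up to 0.2 rad from square.
- board_front (a point): middle of the board's front edge (the copper strip's outer edge), at the underside; axes as the board's.
- board_back (a point): middle of the board's back edge, at the underside; the terminal row's upright outer face is here, from 0 to 20 mm above the underside and 42 mm to either side.
- bushing: loose grey plastic bushing, an upright tube 44 mm in diameter, 36 mm high, bore 20 mm, about 0.16 kg, standing on the plate between board and front edge. Origin: centre of its underside; z up its axis.
- bushing_mid (a point): centre of the grey bushing, half-way up (18 mm above its underside).
- plate: the raised plate. Origin: on the bench, straight below point plate_edge, same axes. Four fixed upright dowel pins, 10 mm in diameter and up to 22 mm high, stand on it at (x, y) = (125, 155), (125, -155), (280, 70), (280, -70) mm in this frame.
- collar: bystander: dark steel ring, 34 mm in diameter, 14 mm high, on the plate towards its back left (+y) side. Origin: centre of its underside.
- spacer: bystander: aluminium block 30 x 24 x 20 mm high, on the plate towards its back right (-y) side. Origin: centre of its underside.
- spool: bystander: metal wire spool, 64 mm in diameter, 50 mm high, on the bench to the left. Origin: centre of its underside.
- flux: bystander: clear plastic bottle, 44 mm in diameter, 110 mm high, on the bench to the left. Origin: centre of its underside.
- driver: bystander: screwdriver 200 mm long, lying on the bench to the left, its shaft along +x of its own frame.
- tray: bystander: black compartment tray 100 x 150 x 28 mm high, on the bench to the right. Origin: centre of its underside.
- weight: bystander: dark steel cylinder 52 mm in diameter, 45 mm high, on the bench to the right. Origin: centre of its underside.
Not all that is in view belongs to the job. Of the things shaped like the board, the green one is meant.

How it is judged:
By the outcome, as a careful person would: the job done as asked, in the order asked, and still so for the second after the job is handed in, with the robot touching nothing.
It also fails if it takes over 48 s, if anything falls off the work surface, if the arm or the gripper's body presses on something with over 40 N, if the wrist force passes 120 N, or if a joint passes its speed limit or range.

## Working session

There is one attempt and no reset: what is moved stays moved. The work goes in short steps, Python scripts to look and compute and a tool call to move; the robot and the scene stay as the last step left them, time stands still between calls to the robot, and variables do not carry over. Pictures are saved under pics/ and viewed, at most 10 in all, crops included, and the job is handed in when it is done.

Besides the shell and the picture viewer there is one more tool, called by a JSON object that holds its "name" and its "arguments", one argument or row to a line. move_arm: Moves the arm, as the interface text tells. Its arguments: {"type":"object","properties":{"dp":{"type":"array","items":{"type":"array","items":{"type":"number"}}},"rotation":{"type":"array","items":{"type":"array","items":{"type":"number"}}},"hand":{"type":"array","items":{"type":"number"}},"newtons":{"type":"number"}},"required":["dp","rotation","hand"]}

```bash
mkdir -p pics; ls
cat > h.py <<'E'
import numpy as np,cv2
from cell import manip,camera
def ray(c,u,v,z):
    "world point at height z seen at pixel u,v"
    R=np.array(c["R"]);t=np.array(c["t"])
    d=R.T@np.array([(u-c["cx"])/c["fx"],(v-c["cy"])/c["fy"],1]);o=-R.T@t
    return o+d*(z-o[2])/d[2]
def proj(c,X):
    p=np.array(c["R"])@np.array(X,float)+np.array(c["t"])
    return np.array([c["fx"]*p[0]/p[2]+c["cx"],c["fy"]*p[1]/p[2]+c["cy"]])
E
python3 - <<'E'
from h import *
import pickle
for n in("scene","side"):
    c=camera(n);cv2.imwrite(f"pics/{n}0.png",c["image"][:,:,::-1]);pickle.dump(c,open(n+"0.pkl","wb"))
    print(n,c["fx"],c["cx"],c["cy"],np.round(-np.array(c["R"]).T@np.array(c["t"])))
s=manip.read_state();print(s)
E
```

```text
pics
scene 390.6603851191912 313.6266818488532 199.15330903994843 [1063.  602. 1130.]
side 507.15202301594286 322.9899147029858 189.26937458642504 [ -98. 1038. 1212.]
{'clock': 0.1, 'joints': array([ 1.11340651e+00,  3.00403218e-01,  1.52154050e+00, -4.37666908e-05,
        1.32071807e+00, -6.66302449e-02]), 'qd': array([ 9.77325856e-04, -2.51520770e-03, -3.38779498e-05, -2.95799507e-04,
       -2.82464929e-04,  3.93171583e-04]), 'effort': array([-3.03911329e-04, -5.32643151e+01, -3.53281188e+01,  7.09141698e-02,
        2.35291250e-02, -5.97780036e-05]), 'eef_pos': array([209.40775398, 508.30379062, 204.94073697]), 'eef_rot': array([-3.14052307e+00, -2.88845460e-05,  2.75084392e+00]), 'wrist_force': array([-0.47232796,  0.22861405, -0.18156414]), 'moment': array([ 0.04075383, -0.00168223, -0.00831806]), 'finger_force': 0.0, 'finger_gap': 94.21090617556543}
```

View pics/scene0.png

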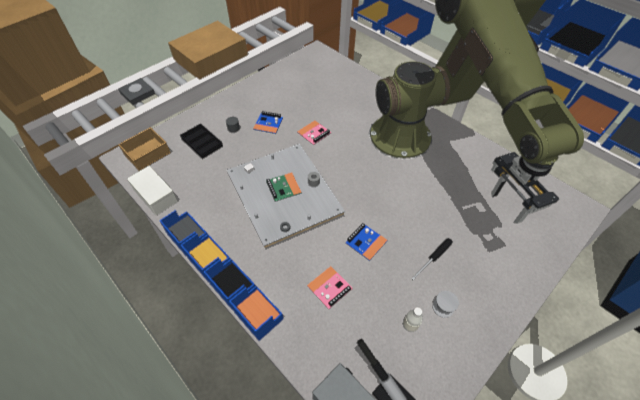

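View pics/side0.png

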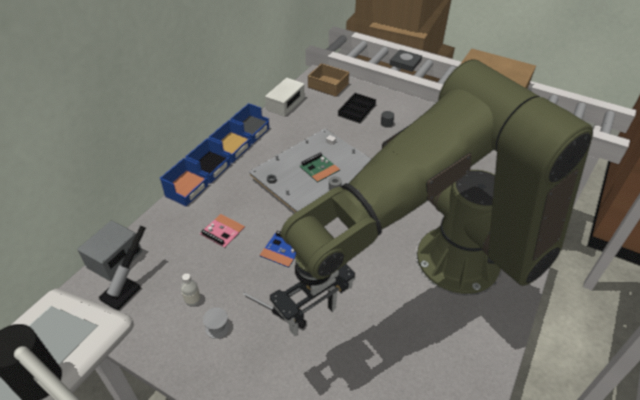

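The scene picture shows the plate with corners near (227,172), (302,146), (343,211) and (268,245). The board-shaped things are green (283,187), blue (268,122) and (366,241), and pink (314,132) and (330,288). The green one on the plate fits the description. The bushing is at (313,180), between the board and the front edge. The side view is partly blocked by the arm. Next is an enlarged crop to confirm.

Run:
```python
import cv2
a=cv2.imread("pics/scene0.png")[140:250,222:352];cv2.imwrite("pics/crop0.png",cv2.resize(a,None,fx=5.4,fy=5.4,interpolation=cv2.INTER_CUBIC));
```

```text
(no output)
```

View pics/crop0.png

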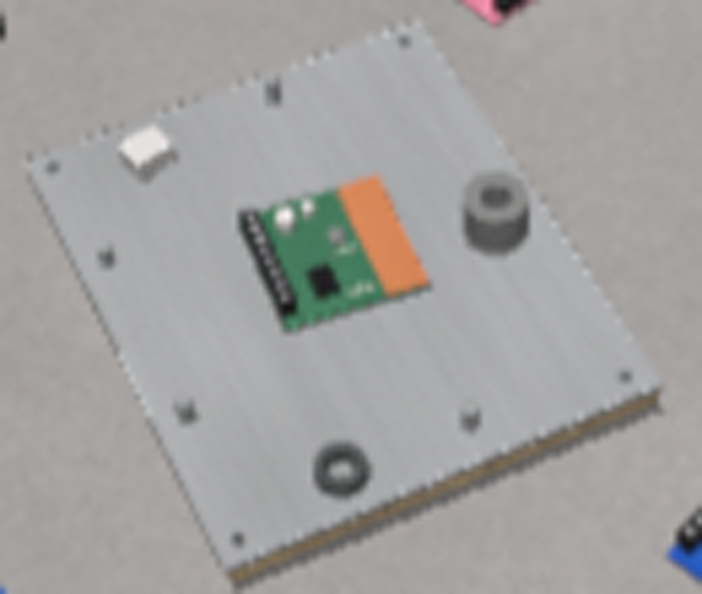

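The crop confirms it: the green board has its copper strip (crop 355–430, 176–290) towards the front edge. The grey bushing's top is at crop (497,197), the collar at (342,470) and the spacer at (147,148).

Run:
```python
from h import *
import pickle
c=pickle.load(open("scene0.pkl","rb"))
f=lambda x,y,z:ray(c,222+(x+.5)/5.4-.5,140+(y+.5)/5.4-.5,z)[:2].round(1)
P={k:f(*v) for k,v in dict(BR=(25,160,40),FR=(420,22,40),FL=(662,388,40),BL=(230,572,40),bfr=(380,176,46),bfl=(430,288,46),bbl=(290,330,46),bush=(497,197,76),collar=(342,466,54),spacer=(147,140,60)).items()}
for k in P:print(k,P[k])
m=(P["FR"]+P["FL"])/2;d=P["FL"]-P["FR"];ya=d/np.linalg.norm(d);xa=np.array([ya[1],-ya[0]])
print("edge mid",m,"plate yaw",np.arctan2(xa[1],xa[0]))
for k in P:print(k,"plate frame",((P[k]-m)@xa).round(1),((P[k]-m)@ya).round(1))
e=P["bfl"]-P["bfr"];print("board yaw",np.arctan2(-e[0],e[1]))
print(camera("wrist")["mount"],camera("wrist")["fx"],camera("wrist")["cx"],camera("wrist")["cy"])
```

```text
BR [ 636.4 -309.1]
FR [ 352.3 -219. ]
FL [460.3 123.9]
BL [741.4  38.2]
bfr [ 474.2 -126.1]
bfl [514.7 -32.4]
bbl [602.3 -69.5]
bush [447.5 -39.6]
collar [649.7  35.5]
spacer [ 574.  -249.8]
edge mid [406.3  -47.55] plate yaw -0.30512500799696424
BR plate frame 298.0 -180.3
FR plate frame -0.0 -179.8
FL plate frame 0.0 179.8
BL plate frame 293.9 182.5
bfr plate frame 88.4 -54.5
bfl plate frame 98.8 47.0
bbl plate frame 193.5 37.9
bush plate frame 36.9 20.0
collar plate frame 207.2 152.3
spacer plate frame 220.7 -142.5
board yaw -0.407978990266731
[[-6.23557067e-04 -9.57366922e-01 -2.88874001e-01  8.55094247e+01]
 [ 9.99999750e-01 -6.92927386e-04  1.37876193e-04  4.02083139e-01]
 [-3.32166813e-04 -2.88873843e-01  9.57367115e-01 -1.79331338e+02]
 [ 0.00000000e+00  0.00000000e+00  0.00000000e+00  1.00000000e+00]] 309.70691628693146 319.1817839961936 198.72492610194405
```

{"name": "move_arm", "arguments": {
  "dp": [
    [15,-42,0],
    [15,-42,0],
    [15,-42,0],
    [15,-42,0],
    [15,-42,0],
    [15,-42,0],
    [15,-42,0],
    [15,-42,0],
    [15,-42,0],
    [15,-42,0]
  ],
  "rotation": [
    [0,0,-0.12],
    [0,0,-0.12],
    [0,0,-0.12],
    [0,0,-0.12],
    [0,0,-0.12],
    [0,0,-0.12],
    [0,0,-0.12],
    [0,0,-0.12],
    [0,0,-0.12],
    [0,0,-0.12]
  ],
  "hand": [0.27,0.27,0.27,0.27,0.27,0.27,0.27,0.27,0.27,0.27]
}}

```text
clock: 1.55
eef_pos: [359.8, 87.1, 205.7]
eef_rot: [3.141, -0.0, 1.547]
wrist_force: [0.7, 1.1, 0.2]
finger_gap: 25.3
finger_force: 0.0
```

{"name": "move_arm", "arguments": {
  "dp": [
    [15,-35,0],
    [15,-35,0],
    [15,-35,0],
    [15,-35,0],
    [13,-34,0],
    [0,0,0]
  ],
  "rotation": [
    [0,0,-0.06],
    [0,0,-0.06],
    [0,0,-0.06],
    [0,0,-0.06],
    [0,0,-0.04],
    [0,0,0]
  ],
  "hand": [0.27,0.27,0.27,0.27,0.27,0.27]
}}

```text
clock: 2.3
eef_pos: [432.8, -87.0, 205.1]
eef_rot: [-3.141, 0.0, 1.268]
wrist_force: [-0.3, 0.0, -0.2]
finger_gap: 25.6
finger_force: 0.0
```

```bash
cat >> h.py <<'E'
from scipy.spatial.transform import Rotation as Ro
import pickle
def wrist(name):
    s=manip.read_state();c=camera("wrist")
    c["T"]=(s["eef_pos"],Ro.from_euler("xyz",s["eef_rot"]).as_matrix())
    cv2.imwrite(f"pics/{name}.png",c["image"][:,:,::-1]);pickle.dump(c,open(name+".pkl","wb"));print(s["eef_pos"].round(1),s["eef_rot"].round(3));return c
def wray(c,u,v,z):
    x,y=(u-c["cx"])/c["fx"],(v-c["cy"])/c["fy"];r=np.hypot(x,y)
    d=np.array([x*np.sin(r)/r,y*np.sin(r)/r,np.cos(r)])
    M=np.array(c["mount"]);p,R=c["T"]
    o=R@M[:3,3]+p;d=R@M[:3,:3]@d
    return (o+d*(z-o[2])/d[2])[:2]
E
python3 -c "
from h import *
wrist('w1')"
```

```text
[432.8 -87.  205.1] [-3.141  0.     1.268]
```

View pics/w1.png

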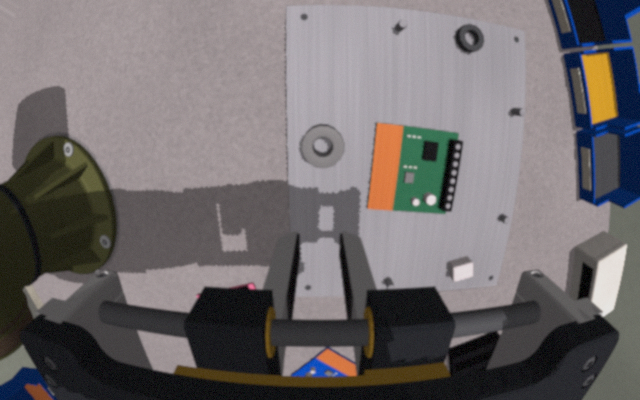

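The wrist view looks along plate +y. The plate's front edge runs from (287,8) to (303,290). The bushing's top centre is (322,145), the board's front corners are (375,123) and (369,209), and the back +y corner is (458,133).

Run:
```python
from h import *
c=pickle.load(open("w1.pkl","rb"))
m=np.array([406.3,-47.55]);a=-.305;xa=np.array([np.cos(a),np.sin(a)]);ya=np.array([-xa[1],xa[0]])
def pf(u,v,z):
    p=wray(c,u,v,z);return p.round(1),np.round([(p-m)@xa,(p-m)@ya],1)
for k,v in dict(e1=(287,8,40),e2=(288,100,40),e3=(290,180,40),FL=(287,8,40),bfl=(375,123,46),bfr=(369,209,46),bbl=(459,132,46),bbr=(446,213,46),bush=(322,145,76),bore=(321,145,76),spacer=(460,268,60),collar=(469,39,54)).items():print(k,*pf(*v))
```

```text
e1 [458.  115.9] [  0.3 171.4]
e2 [427.4  13.6] [ 1.7 64.7]
e3 [401.  -73.2] [  2.7 -26.1]
FL [458.  115.9] [  0.3 171.4]
bfl [510.9 -38.5] [97.1 40. ]
bfr [ 478.4 -132.1] [ 94.1 -59. ]
bbl [606.4 -74.1] [198.8  34.8]
bbr [ 570.  -166.9] [192.  -64.7]
bush [448.9 -41.7] [38.9 18.4]
bore [448.  -41.4] [37.9 18.4]
spacer [ 574.  -242.6] [ 218.5 -135.7]
collar [646.   29.1] [205.7 145.1]
```

{"name": "move_arm", "arguments": {
  "dp": [
    [1,0,-35],
    [0,0,-40],
    [0,0,-40],
    [0,0,-28],
    [0,0,-13],
    [0,0,0]
  ],
  "rotation": [
    [0,0,0],
    [0,0,0],
    [0,0,0],
    [0,0,0],
    [0,0,0],
    [0,0,0]
  ],
  "hand": [0.27,0.27,0.27,0.27,0.27,0.27]
}}

```text
clock: 3.1
eef_pos: [433.4, -85.0, 49.5]
eef_rot: [-3.141, -0.0, 1.272]
wrist_force: [0.7, 0.5, -0.3]
finger_gap: 24.9
finger_force: 0.0
```

{"name": "move_arm", "arguments": {
  "dp": [
    [1.5,4.8,0],
    [1.8,5.7,0],
    [1.8,5.7,0],
    [1.8,5.7,0],
    [1.8,5.7,0],
    [1.8,5.7,0],
    [1.8,5.7,0],
    [1.8,5.7,0],
    [1.8,5.7,0],
    [1.8,5.7,0]
  ],
  "rotation": [
    [0,0,0],
    [0,0,0],
    [0,0,0],
    [0,0,0],
    [0,0,0],
    [0,0,0],
    [0,0,0],
    [0,0,0],
    [0,0,0],
    [0,0,0]
  ],
  "hand": [0.27,0.27,0.27,0.27,0.27,0.27,0.27,0.27,0.27,0.27]
}}

```text
clock: 4.35
eef_pos: [451.3, -29.0, 49.4]
eef_rot: [-3.142, 0.0, 1.271]
wrist_force: [-0.2, -1.6, 0.3]
finger_gap: 25.4
finger_force: 0.6
```

{"name": "move_arm", "arguments": {
  "dp": [
    [1.8,5.7,0],
    [1.8,5.7,0],
    [1.8,5.7,0],
    [1.8,5.7,0],
    [1.8,5.7,0],
    [1.8,5.7,0],
    [1.8,5.7,0],
    [1.2,3.8,0],
    [0.6,1.9,0],
    [0,0,0]
  ],
  "rotation": [
    [0,0,0],
    [0,0,0],
    [0,0,0],
    [0,0,0],
    [0,0,0],
    [0,0,0],
    [0,0,0],
    [0,0,0],
    [0,0,0],
    [0,0,0]
  ],
  "hand": [0.27,0.27,0.27,0.27,0.27,0.27,0.27,0.27,0.27,0.27]
}}

```text
clock: 5.6
eef_pos: [465.6, 16.3, 49.4]
eef_rot: [-3.141, -0.0, 1.271]
wrist_force: [0.5, -0.2, 0.3]
finger_gap: 25.3
finger_force: 0.0
```

```bash
python3 -c "
from h import *
wrist('w2')"
```

```text
[465.6  16.3  49.4] [-3.141 -0.     1.271]
```

View pics/w2.png

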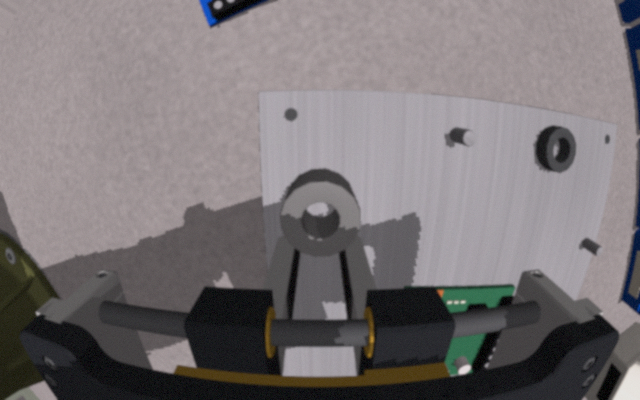

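The bushing is cradled at (320,215) by both fingers, clear of the board (green at the lower right). I back off along -y, lift, turn a quarter and go behind the board.

{"name": "move_arm", "arguments": {
  "dp": [
    [-2,-6,0],
    [-4,-13,0],
    [0,0,25],
    [0,0,40],
    [0,0,40],
    [0,0,40],
    [15,-12,0],
    [20,-16,0],
    [20,-16,0],
    [20,-16,0]
  ],
  "rotation": [
    [0,0,0],
    [0,0,0],
    [0,0,0],
    [0,0,0],
    [0,0,0.131],
    [0,0,0.131],
    [0,0,0.131],
    [0,0,0.131],
    [0,0,0.131],
    [0,0,0.131]
  ],
  "hand": [0.27,0.27,0.27,0.27,0.27,0.27,0.4,0.6,0.6,0.6]
}}

```text
clock: 6.9
eef_pos: [534.8, -64.3, 194.4]
eef_rot: [-3.141, -0.0, 2.06]
wrist_force: [0.1, 0.0, 0.5]
finger_gap: 56.1
finger_force: 0.0
```

{"name": "move_arm", "arguments": {
  "dp": [
    [20,-16,0],
    [20,-16,0],
    [20,-16,0],
    [20,-15,0],
    [0,0,0],
    [0,0,0],
    [0,0,0]
  ],
  "rotation": [
    [0,0,0.131],
    [0,0,0.131],
    [0,0,0.131],
    [0,0,0.131],
    [0,0,0.131],
    [0,0,0.131],
    [0,0,0]
  ],
  "hand": [0.6,0.6,0.6,0.6,0.6,0.6,0.6]
}}

```text
clock: 7.78
eef_pos: [614.2, -126.7, 194.3]
eef_rot: [-3.142, -0.0, 2.841]
wrist_force: [-0.3, 0.3, 0.2]
finger_gap: 56.2
finger_force: 0.0
```

```bash
python3 -c "
from h import *
wrist('w3')"
```

```text
[ 614.2 -126.7  194.3] [-3.142 -0.     2.841]
```

View pics/w3.png

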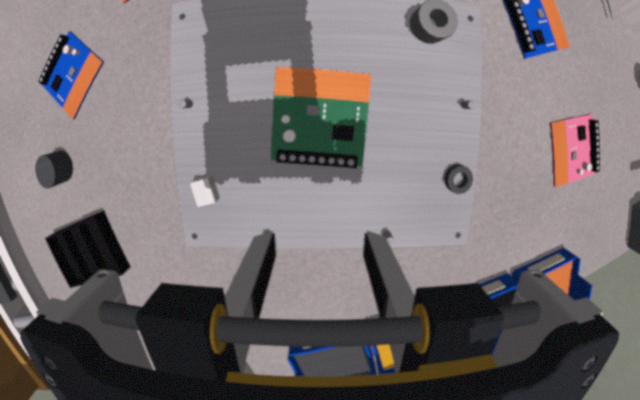

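The wrist view is now turned, with plate -x at the top. It shows the board's corners at (275,67), (370,72), (363,167) and (271,160). The bushing is at (437,20), well right of the board's path, and the plate's back corners are at (187,246) and (465,246).

Run:
```python
from h import *
c=pickle.load(open("w3.pkl","rb"))
m=np.array([406.3,-47.55]);a=-.305;xa=np.array([np.cos(a),np.sin(a)]);ya=np.array([-xa[1],xa[0]])
def pf(u,v,z):
    p=wray(c,u,v,z);return p.round(1),np.round([(p-m)@xa,(p-m)@ya],1)
for k,v in dict(BR=(187,247,40),BL=(465,246,40),pinL=(469,105,40),pinR=(183,105,40),bfr=(275,67,46),bfl=(370,72,46),bbl=(363,167,46),bbr=(271,160,46),bush=(438,19,76),tl=(357,161,60),tr=(277,154,60)).items():print(k,*pf(*v))
```

```text
BR [ 640.3 -310.5] [ 302.1 -180.6]
BL [745.6  30.3] [300.3 176.2]
pinL [572.5  66.9] [124.2 159. ]
pinR [ 477.4 -245. ] [ 127.1 -167. ]
bfr [ 476.5 -131.6] [ 92.2 -59.1]
bfl [510.8 -38.5] [96.9 40. ]
bbl [606.9 -74.2] [199.4  34.8]
bbr [ 570.  -166.9] [192.  -64.6]
bush [475.   40.9] [ 39. 105.]
tl [595.9 -79.7] [190.5  26.3]
tr [ 564.4 -156.1] [183.4 -56. ]
```

{"name": "move_arm", "arguments": {
  "dp": [
    [0,0,-35],
    [0,0,-35],
    [0,0,-35],
    [0,0,-26],
    [0,0,-14],
    [0,0,0]
  ],
  "rotation": [
    [0,0,0],
    [0,0,0],
    [0,0,0],
    [0,0,0],
    [0,0,0],
    [0,0,0]
  ],
  "hand": [0.6,0.6,0.6,0.6,0.6,0.6]
}}

```text
clock: 8.57
eef_pos: [614.3, -125.9, 49.1]
eef_rot: [-3.142, -0.001, 2.841]
wrist_force: [0.3, -0.2, -0.0]
finger_gap: 56.2
finger_force: 0.0
```

{"name": "move_arm", "arguments": {
  "dp": [
    [-5.7,1.8,0],
    [-5.7,1.8,0],
    [-5.7,1.8,0],
    [-5.7,1.8,0],
    [-5.7,1.8,0],
    [-5.7,1.8,0],
    [-5.7,1.8,0],
    [-5.7,1.8,0],
    [-5.7,1.8,0],
    [-5.7,1.8,0]
  ],
  "rotation": [
    [0,0,0],
    [0,0,0],
    [0,0,0],
    [0,0,0],
    [0,0,0],
    [0,0,0],
    [0,0,0],
    [0,0,0],
    [0,0,0],
    [0,0,0]
  ],
  "hand": [0.6,0.6,0.6,0.6,0.6,0.6,0.6,0.6,0.6,0.6]
}}

```text
clock: 9.82
eef_pos: [557.3, -107.7, 49.5]
eef_rot: [3.142, 0.0, 2.843]
wrist_force: [2.0, -0.8, 1.4]
finger_gap: 56.4
finger_force: 0.9
```

{"name": "move_arm", "arguments": {
  "dp": [
    [-5.7,1.8,0],
    [-5.7,1.8,0],
    [-5.7,1.8,0],
    [-5.7,1.8,0],
    [-5.7,1.8,0],
    [-5.7,1.8,0],
    [-5.7,1.8,0],
    [-5.7,1.8,0],
    [-4.8,1.5,0],
    [0,0,0]
  ],
  "rotation": [
    [0,0,0],
    [0,0,0],
    [0,0,0],
    [0,0,0],
    [0,0,0],
    [0,0,0],
    [0,0,0],
    [0,0,0],
    [0,0,0],
    [0,0,0]
  ],
  "hand": [0.6,0.6,0.6,0.6,0.6,0.6,0.6,0.6,0.6,0.6]
}}

```text
clock: 11.08
eef_pos: [506.7, -91.7, 49.3]
eef_rot: [3.142, -0.001, 2.843]
wrist_force: [0.8, -0.7, -0.5]
finger_gap: 56.2
finger_force: 0.0
```

```bash
python3 -c "
from h import *
wrist('w4')"
```

```text
[506.7 -91.7  49.3] [ 3.142e+00 -1.000e-03  2.843e+00]
```

View pics/w4.png

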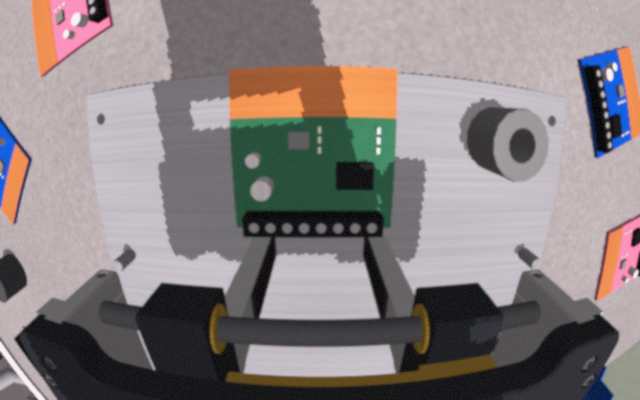

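Both fingers rest on the terminal row. The board's front (230–396, 68) already sticks out a little past the plate edge, which runs from (88,96) through (228,75) and (398,76) to (562,97). The bushing is clear at (521,145). I refine both edges by gradient.

```bash
cat > edge.py <<'E'
from h import *
import sys
def fit(c,cols,rows,z,a=-.305):
    g=cv2.GaussianBlur(c["image"][:,:,:].astype(np.float32),(0,0),1);P=[]
    for u in cols:
        lo,hi=rows(u);d=np.linalg.norm(np.diff(g[lo:hi,u],axis=0),axis=1);k=int(d.argmax())
        o=0
        if 0<k<len(d)-1:o=.5*(d[k-1]-d[k+1])/(d[k-1]-2*d[k]+d[k+1])
        P.append(wray(c,u,lo+k+.5+o,z))
    P=np.array(P);m=np.array([406.3,-47.55]);xa=np.array([np.cos(a),np.sin(a)]);ya=np.array([-xa[1],xa[0]])
    x,y=(P-m)@xa,(P-m)@ya
    for _ in range(4):
        k=np.polyfit(y,x,1);r=np.abs(x-np.polyval(k,y));x,y=x[r<max(2*np.median(r),.3)],y[r<max(2*np.median(r),.3)]
    print("x at y=-10: %.2f  slope yaw %.4f  n=%d rms %.2f"%(np.polyval(k,-10),a-np.arctan(k[0]),len(x),np.std(x-np.polyval(k,y))));return k
E
python3 - <<'E'
from edge import *
c=pickle.load(open("w4.pkl","rb"))
near=lambda v0:(lambda u:(v0(u)-6,v0(u)+7))
L=near(lambda u:int(96+(75-96)*(u-88)/140));R=near(lambda u:int(76+21*(u-398)/164))
fit(c,list(range(94,160))+list(range(180,222)),L,40)
fit(c,range(404,555),R,40)
cols=list(range(94,160))+list(range(180,222))+list(range(404,555))
fit(c,cols,lambda u:(L if u<300 else R)(u),40)
fit(c,list(range(236,300))+list(range(348,392)),lambda u:(60,76),46)
E
```

```text
x at y=-10: 0.63  slope yaw -0.2961  n=100 rms 0.07
x at y=-10: 0.78  slope yaw -0.3001  n=151 rms 0.09
x at y=-10: 0.92  slope yaw -0.2987  n=249 rms 0.10
x at y=-10: -1.70  slope yaw -0.2983  n=108 rms 0.05
```

{"name": "move_arm", "arguments": {
  "dp": [
    [-3.8,1.2,0],
    [-4.8,1.5,0],
    [-4.8,1.5,0],
    [-4.8,1.5,0],
    [-2.9,0.9,0],
    [-1.9,0.6,0],
    [-1.0,0.3,0],
    [0,0,0],
    [0,0,0]
  ],
  "rotation": [
    [0,0,0],
    [0,0,0],
    [0,0,0],
    [0,0,0],
    [0,0,0],
    [0,0,0],
    [0,0,0],
    [0,0,0],
    [0,0,0]
  ],
  "hand": [0.6,0.6,0.6,0.6,0.6,0.6,0.6,0.6,0.6]
}}

```text
clock: 12.25
eef_pos: [483.2, -84.4, 49.4]
eef_rot: [3.142, -0.0, 2.843]
wrist_force: [0.2, 0.4, -0.0]
finger_gap: 56.8
finger_force: 0.0
```

Run:
```python
from edge import *
c=wrist("w5")
```

```text
[483.2 -84.4  49.4] [ 3.142 -0.     2.843]
```

View pics/w5.png

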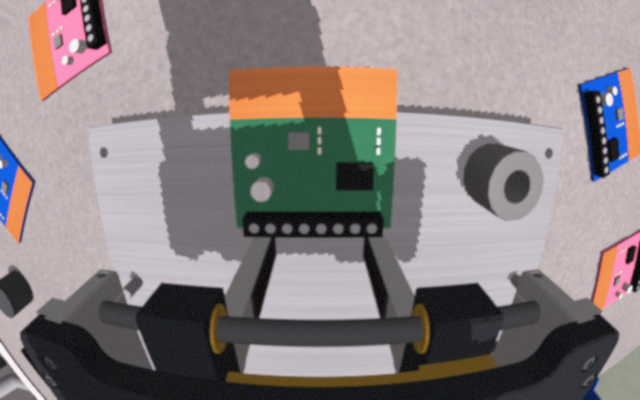

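The board's front is at row 68. The plate edge is now near (90,128)–(229,112) and (398,112)–(562,130), with a thin shadow band beyond it. The strip/green border is at row 119, close to the plate edge line.

Run:
```python
from edge import *
c=pickle.load(open("w5.pkl","rb"))
g=c["image"].mean(2).astype(int)
for u in(130,140,205,420,480,530):print(u,g[98:138,u].tolist())
```

```text
130 [179, 180, 178, 177, 178, 180, 179, 179, 182, 180, 178, 180, 179, 180, 177, 177, 164, 150, 126, 112, 106, 108, 117, 142, 174, 190, 196, 194, 193, 193, 194, 197, 199, 199, 200, 199, 198, 200, 198, 197]
140 [186, 186, 184, 181, 180, 182, 178, 180, 180, 180, 183, 182, 182, 178, 171, 149, 123, 112, 107, 108, 112, 122, 151, 180, 189, 194, 195, 193, 194, 196, 199, 197, 199, 198, 201, 200, 197, 201, 198, 196]
205 [171, 184, 187, 185, 185, 184, 179, 174, 161, 142, 123, 110, 108, 110, 111, 126, 153, 179, 195, 199, 198, 197, 197, 198, 198, 195, 199, 199, 195, 190, 169, 144, 127, 121, 119, 120, 120, 121, 122, 118]
420 [181, 183, 185, 187, 189, 186, 175, 145, 122, 112, 107, 106, 106, 105, 122, 150, 182, 196, 199, 200, 199, 199, 199, 198, 201, 198, 194, 192, 196, 198, 202, 203, 204, 206, 198, 195, 196, 196, 197, 200]
480 [187, 187, 189, 187, 188, 185, 184, 184, 183, 185, 185, 177, 168, 151, 133, 117, 111, 107, 107, 124, 158, 188, 201, 202, 198, 197, 198, 200, 203, 203, 200, 198, 197, 199, 201, 195, 170, 139, 122, 120]
530 [188, 184, 185, 182, 180, 182, 182, 185, 188, 189, 188, 186, 190, 187, 186, 187, 187, 185, 179, 167, 150, 138, 135, 141, 150, 155, 170, 188, 198, 195, 194, 191, 195, 201, 202, 200, 197, 199, 201, 202]
```

Run:
```python
from edge import *
c=pickle.load(open("w5.pkl","rb"))
L=lambda u:int(round(121.3+(114-121.3)*(u-130)/75));R=lambda u:int(round(113+5*(u-420)/60))
w=lambda u:(lambda v:(v-3,v+5))(L(u) if u<300 else R(u))
cl=list(range(118,150))+list(range(200,225));cr=list(range(404,525))
fit(c,cl,w,40);fit(c,cr,w,40);fit(c,cl+cr,w,40)
fit(c,list(range(236,300))+list(range(348,392)),lambda u:(60,76),46)
fit(c,list(range(236,300))+list(range(348,392)),lambda u:(112,126),46)
```

```text
x at y=-10: 0.09  slope yaw -0.2982  n=57 rms 0.02
x at y=-10: 0.12  slope yaw -0.2991  n=121 rms 0.04
x at y=-10: 0.15  slope yaw -0.2988  n=178 rms 0.03
x at y=-10: -26.01  slope yaw -0.2978  n=108 rms 0.06
x at y=-10: 4.49  slope yaw -0.3002  n=108 rms 0.02
```

{"name": "move_arm", "arguments": {
  "dp": [
    [-1.9,0.6,0],
    [-1.3,0.4,0],
    [-0.6,0.2,0],
    [0,0,0],
    [0,0,0]
  ],
  "rotation": [
    [0,0,0],
    [0,0,0],
    [0,0,0],
    [0,0,0],
    [0,0,0]
  ],
  "hand": [0.6,0.6,0.6,0.6,0.6]
}}

```text
clock: 12.92
eef_pos: [479.3, -83.2, 49.4]
eef_rot: [-3.142, -0.0, 2.843]
wrist_force: [-0.4, -0.6, -0.7]
finger_gap: 56.5
finger_force: 0.0
```

Run:
```python
from edge import *
c=wrist("w6")
L=lambda u:int(round(127.3+(120-127.3)*(u-130)/75));R=lambda u:int(round(119+5*(u-420)/60))
w=lambda u:(lambda v:(v-4,v+7))(L(u) if u<300 else R(u))
g=c["image"].mean(2).astype(int)
for u in(140,210,420,480):print(u,g[104:138,u].tolist())
cl=list(range(118,150))+list(range(200,225));cr=list(range(404,525))
fit(c,cl,w,40);fit(c,cr,w,40);fit(c,cl+cr,w,40)
fit(c,list(range(236,300))+list(range(348,392)),lambda u:(60,76),46)
fit(c,list(range(236,300))+list(range(348,392)),lambda u:(112,126),46)
```

```text
[479.3 -83.2  49.4] [-3.142 -0.     2.843]
140 [185, 183, 182, 181, 182, 181, 180, 182, 184, 185, 180, 180, 177, 172, 154, 125, 113, 111, 109, 112, 113, 119, 149, 180, 196, 194, 197, 193, 195, 198, 196, 202, 199, 199]
210 [192, 193, 191, 193, 185, 183, 178, 160, 132, 114, 109, 108, 109, 105, 108, 116, 146, 179, 196, 198, 199, 197, 196, 186, 177, 165, 143, 125, 121, 121, 119, 122, 122, 120]
420 [183, 185, 185, 190, 188, 179, 161, 133, 115, 108, 106, 105, 106, 103, 105, 127, 166, 189, 197, 198, 201, 199, 201, 202, 200, 201, 197, 197, 195, 200, 201, 206, 205, 204]
480 [186, 185, 185, 186, 185, 187, 185, 185, 186, 185, 184, 169, 146, 124, 112, 106, 109, 108, 107, 118, 150, 180, 198, 202, 200, 199, 199, 202, 202, 202, 204, 199, 198, 201]
x at y=-10: 0.27  slope yaw -0.2995  n=57 rms 0.02
x at y=-10: 0.25  slope yaw -0.2995  n=121 rms 0.03
x at y=-10: 0.26  slope yaw -0.2993  n=178 rms 0.03
x at y=-10: -30.01  slope yaw -0.2967  n=108 rms 0.05
x at y=-10: 0.47  slope yaw -0.3002  n=108 rms 0.02
```

Overhang is about 30.2 mm and parallel to about 2 mrad. I back off, lift and check.

{"name": "move_arm", "arguments": {
  "dp": [
    [2.9,-0.9,0],
    [5.7,-1.8,0],
    [9.6,-2.9,0],
    [0,0,25],
    [0,0,40],
    [0,0,40],
    [0,0,40],
    [0,0,0]
  ],
  "rotation": [
    [0,0,0],
    [0,0,0],
    [0,0,0],
    [0,0,0],
    [0,0,0],
    [0,0,0],
    [0,0,0],
    [0,0,0]
  ],
  "hand": [0.6,0.6,0.6,0.6,0.6,0.6,0.6,0.6]
}}

```text
clock: 13.98
eef_pos: [499.1, -89.2, 197.2]
eef_rot: [3.141, 0.005, 2.843]
wrist_force: [0.0, -1.1, -1.3]
finger_gap: 56.2
finger_force: 0.0
```

Run:
```python
from edge import *
c=wrist("w7")
```

```text
[499.1 -89.2 197.2] [3.141 0.005 2.843]
```

View pics/w7.png

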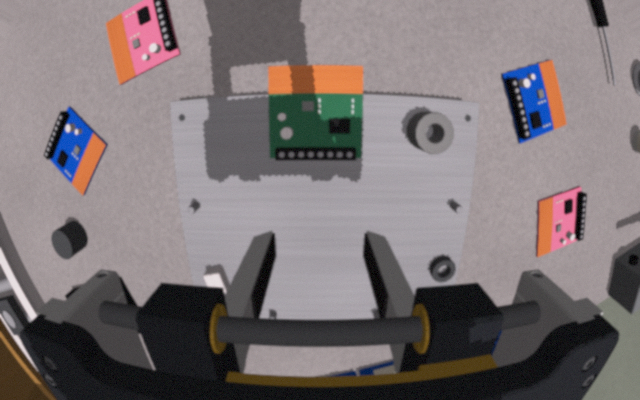

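The picture shows only the copper strip (269–363, 66–94) overhanging and parallel to the edge at row about 95. The bushing is upright at (432,131), well clear, the bystanders are where they were, and the gripper is free.

```bash
python3 -c "
from h import *
print(manip.sign_off())"
```

```text
the job is handed in; nothing more can be done
None
```

The job is handed in at about 14 s: I pushed the bushing about 85 mm to the left (+y), roughly 38 mm clear of the board's path, then pushed the board out until its copper strip overhangs by about 30 mm, parallel to the plate's edge to within about 3 mrad.

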